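Put the calibration weights back in their caddy

TASK

Put the four knobbed calibration weights away in the grey caddy: stand each one upright inside the round pocket of its size, the largest weight in the largest pocket and so on down to the smallest. Leave the standing bolt and the stepped pulley standing where they are; they do not belong in the set.

Things in the scene. Friction and masses are not known exactly. Their poses are not given: they have to be found in the camera images.
- weight_46: The largest of the four calibration weights: brass, about 0.8 kg, an upright round cylinder 46 mm in diameter, straight-sided up to about 53 mm, then a narrow neck and grip knob about 18 mm wide on top; 78 mm tall in all. Stands loose on the worktop. Origin at the centre of its underside, z up along its axis.
- weight_38: The second largest of the four calibration weights: pale steel, about 0.5 kg, an upright round cylinder 38 mm in diameter, straight-sided up to about 42 mm, then a narrow neck and grip knob about 16 mm wide on top; 60 mm tall in all. Stands loose on the worktop. Origin at the centre of its underside, z up along its axis.
- weight_29: The second smallest of the four calibration weights: brass, about 0.2 kg, an upright round cylinder 29 mm in diameter, straight-sided up to about 31 mm, then a narrow neck and grip knob about 12 mm wide on top; 44 mm tall in all. Stands loose on the worktop. Origin at the centre of its underside, z up along its axis.
- weight_23: The smallest of the four calibration weights: pale steel, about 0.1 kg, an upright round cylinder 23 mm in diameter, straight-sided up to about 24 mm, then a narrow neck and grip knob about 10 mm wide on top; 35 mm tall in all. Stands loose on the worktop. Origin at the centre of its underside, z up along its axis.
- pocket_72: The largest of four fixed round dishes, of pale wood, for the weight of 46 mm diameter. 72 mm across inside, 80 outside; floor 3 mm and rim top 11 mm above its origin (centre of its underside, 4 mm above the worktop). The four stand 2 x 2 in any order, 92 mm between neighbours, in a fixed grey square caddy (182 mm, wall tops 14 mm above the worktop, low handles on two sides).
- pocket_62: The second largest of four fixed round dishes, of pale wood, for the weight of 38 mm diameter. 62 mm across inside, 70 outside; floor 3 mm and rim top 11 mm above its origin (centre of its underside, 4 mm above the worktop). The four stand 2 x 2 in any order, 92 mm between neighbours, in a fixed grey square caddy (182 mm, wall tops 14 mm above the worktop, low handles on two sides).
- pocket_52: The second smallest of four fixed round dishes, of pale wood, for the weight of 29 mm diameter. 52 mm across inside, 60 outside; floor 3 mm and rim top 11 mm above its origin (centre of its underside, 4 mm above the worktop). The four stand 2 x 2 in any order, 92 mm between neighbours, in a fixed grey square caddy (182 mm, wall tops 14 mm above the worktop, low handles on two sides).
- pocket_42: The smallest of four fixed round dishes, of pale wood, for the weight of 23 mm diameter. 42 mm across inside, 50 outside; floor 3 mm and rim top 11 mm above its origin (centre of its underside, 4 mm above the worktop). The four stand 2 x 2 in any order, 92 mm between neighbours, in a fixed grey square caddy (182 mm, wall tops 14 mm above the worktop, low handles on two sides).
- bolt: Look-alike that stays out: a pale steel hexagon bolt standing on its head, head 27 mm across and 10 mm high, threaded shank 16 mm in diameter, 52 mm tall in all. Loose, on the worktop. Origin at the centre of its underside, z up.
- pulley: Look-alike that stays out: a pale metal stepped pulley, round, 50 mm in diameter at its foot, 36 mm at the middle step, 20 mm at the hub with a dark bore, 35 mm tall. Loose, on the worktop. Origin at the centre of its underside, z up.
There are look-alikes about, which are no part of the job. Leave any blue or turquoise look-alike of the weight_38 alone.

How it is judged:
At the end, for the whole second after the job is handed in: Each weight stands upright (0.08 rad), released and at rest on the floor of its own pocket, inside the rim: centre within 14.5 mm (largest), 13.5, 13 and 11 mm (smallest) of the pocket's. Bolt and pulley stand within 20 mm of where they began (horizontal distance between weight_46 and pocket_72 below 0.0145 m and z of weight_46 in the frame of pocket_72 between 0 and 0.006 m and angle between each of weight_46, weight_38, weight_29, weight_23's own z axis and vertical below 0.08 rad and linear speed of each of weight_46, weight_38, weight_29, weight_23 below 0.02 m/s and contact force between each of weight_46, weight_38, weight_29, weight_23 and the fingers below 0.1 N and horizontal distance between weight_38 and pocket_62 below 0.0135 m and z of weight_38 in the frame of pocket_62 between 0 and 0.006 m and horizontal distance between weight_29 and pocket_52 below 0.013 m and z of weight_29 in the frame of pocket_52 between 0 and 0.006 m and horizontal distance between weight_23 and pocket_42 below 0.011 m and z of weight_23 in the frame of pocket_42 between 0 and 0.006 m and distance of each of bolt, pulley from where it was at the start of the episode below 0.02 m and angle between each of bolt, pulley's own z axis and vertical below 0.1 rad); the robot touches nothing.
It fails at once if the bolt or the stepped pulley is pushed or carried more than 30 mm from its place, or knocked over (distance of any of bolt, pulley from where it was at the start of the episode above 0.03 m or angle between any of bolt, pulley's own z axis and vertical above 0.5 rad).
It also fails if it takes over 112 s, if anything falls off the work surface, if the arm or the gripper's body presses on something with over 40 N, if the wrist force passes 120 N, or if a joint passes its speed limit or range.

ROBOT

A 6-joint arm with a two-finger parallel gripper is mounted at the origin on a cart in front of the work surface, level with it; the furniture and walls round the work are solid. World frame = base frame: x ahead of the robot, y to its left, z up, the work surface at z = 0. Lengths are in m, angles in rad, forces in N, time in s.
With the tool pointing down it reaches from about 0.25 to 0.775 m from the base axis. Payload 4 kg.
Tool frame: the origin (TCP) lies midway between the tips of the shut fingers; the grasp point (between the pads) lies grip_point_offset behind it (grip_point_offset is the distance from the TCP to the grasp point, in m); z points along the fingers, y is the line along which they close (so a half turn about z gives the same grasp; the last joint's range is limited). The gripper opens to 94 mm and grips with 3 to 60 N. Pads are 16 mm wide; open, the fingers measure 119 mm over their backs; the gripper's body (75 mm by 177 mm) begins 78 mm behind the grasp point.
Start: joints at [-1.349, 0.087, 1.371, -0, 1.684, -0.103], TCP at [0.176, -0.521, 0.206] pointing down, gripper open.
Joint ranges: [-3.1, 3.1], [-0.76, 2.03], [0.27, 2.55], [-1.08, 4.22], [0.17, 2.65], [-2.57, 2.57]. Speed limits (rad/s): [2.79, 2.79, 3.14, 3.14, 3.14, 3.14].

INTERFACE

Orientations are given as [roll, pitch, yaw] about the fixed x, y, z axes, in that order (R = Rz(yaw) Ry(pitch) Rx(roll)).
In Python, from bench import * gives the robot as it stands. The module is installed in compiled form; this text tells all that it offers.
- The arm moves only by the tool apply_moves, never from a script. Its argument "commands" is a list of rows, each a list of 7 numbers: the turn, a rotation vector about the world's x, y, z in rad, then the shift along the world's x, y, z in m, then the opening in per cent of the stroke, from 0 (shut) to 100 (fully open). In form: [[ax, ay, az, x, y, z, jaw], ...]. A call has exactly 5 rows; each row is the pose to reach, as a shift and turn from the pose commanded when the call began; what a row does not reach only later rows make up. A row lasts 1/10 s, in which the tool goes at most 50 mm and 8.59 degrees, less where a joint would pass 70% of its speed; a pose out of reach is approached as far as the arm can. A call with a gripper value outside its range is refused whole. The fingers move at their own pace and stop on an object; the grip force is fixed at half the most. Time passes only in rows, so rows that repeat a pose let the fingers close, or fill a call up. It gives the time, the measured TCP pose, the force, the opening and the grip force at its end, in the units of the state.
- get_obs(): the state, without advancing time (a new reading comes with each control period).
- snapshot(name): name is "side" or "top" or "wrist"; returns a dict with "pixels" (400x640x3 uint8, red, green, blue), "vertical_fov" (degrees; the focal length in pixels is half the picture's height over the tangent of half this angle, whatever the lens; pixels are square), "cx", "cy" (the principal point, pixels), "k1" (the pictures are not rectified: a ray, as slopes to the right and down, at radius r is drawn at 1 + k1 r^2 times it, then the intrinsics apply), "rvec" (rotation vector, rad) and "tvec" (3), from world to camera coordinates, as OpenCV has them. Camera axes: x right, y down, z forward; pixel columns grow to the right and rows downward; lengths in m; the calibration is good to about 2 mm. A picture is of the moment at which its call begins. There is no depth.
- close_job(): hands the job in; it is judged then, once.
Trained networks look in the newest picture that a camera, given by its name, has taken for a name from the list of things; names that differ only in an ending like _2 or _b are one class to them, and where a whole thing is asked for, a point or a joint stands for the part that bears it (a point fixed in the world has none). Each returns a list of dicts, best first, with "score" (0 to 1); they miss things now and then, are a little off and sometimes report something else, mostly with a low value. They report only what shows in the picture. A call takes as long as a camera call. They do not tell look-alikes from the thing itself.
- masks_of(camera, query): "mask" (400x640 bool, what is visible of it) and "extent" ([left, top, right, bottom] in pixels, round what is visible of it).
- place_of(camera, query): "pixel" ([column, row] in pixels: a listed point, or the origin of a listed thing).
The state is a dict: "time": time; "joint_positions": joint angles; "qvel": joint speeds; "joint_torque": joint torques, N m; "tool_pos": TCP position; "ee_rot": TCP orientation; "wrist_force": force on the tool from outside, world axes, zero at the start; "wrist_torque": the same for the moment, N m; "width": finger opening in m; "finger_force": force on a finger pad.
Only numpy, scipy, OpenCV 4.12 (cv2) and the standard library are available. Lean on these libraries where they do the work, as an engineer would, in place of code of your own. Each camera call takes 0.05 s, during which the arm holds its last target. There are 200 camera calls.

## Working session

There is one attempt and no reset: what is moved stays moved. The work goes in short steps, Python scripts to look and compute and a tool call to move; the robot and the scene stay as the last step left them, time stands still between calls to the robot, and variables do not carry over. Pictures are saved under pics/ and viewed, at most 14 in all, crops included, and the job is handed in when it is done.

Besides the shell and the picture viewer there is one more tool, called after "Request:" by a JSON object that holds its "method" and its "body", one argument or row to a line. apply_moves: Moves the arm, as the interface text tells. Its arguments: {"type":"object","properties":{"commands":{"type":"array"}},"required":["commands"]}

```bash
mkdir -p pics; cat > h.py <<'E'
from bench import *
import numpy as np, cv2
def cam(s):
    f=200/np.tan(np.radians(s["vertical_fov"]/2)); R=cv2.Rodrigues(np.array(s["rvec"],float))[0]
    return f,R,np.array(s["tvec"],float)
def ray(s,px):
    f,R,t=cam(s); d=np.array([(px[0]-s["cx"])/f,(px[1]-s["cy"])/f]); u=d.copy()
    for _ in range(20): u=d/(1+s["k1"]*(u@u))
    return -R.T@t, R.T@np.array([u[0],u[1],1])
def at_z(s,px,z):
    o,d=ray(s,px); return o+d*(z-o[2])/d[2]
def proj(s,P):
    f,R,t=cam(s); c=R@np.array(P,float)+t; u=c[:2]/c[2]; u=u*(1+s["k1"]*(u@u)); return u*f+[s["cx"],s["cy"]]
def save(s,n): cv2.imwrite("pics/"+n+".png",cv2.cvtColor(s["pixels"],cv2.COLOR_RGB2BGR))
Z=dict(weight_46=0,weight_38=0,weight_29=0,weight_23=0,pocket_72=.004,pocket_62=.004,pocket_52=.004,pocket_42=.004,bolt=0,pulley=0)
E
python3 - <<'E'
from h import *
o=get_obs(); print({k:np.round(v,3) for k,v in o.items()})
for c in ("top","side"):
    s=snapshot(c); save(s,c+"0"); print(c,"cam pos",np.round(ray(s,(320,200))[0],3))
    for n,z in Z.items():
        for r in place_of(c,n)[:3]: print(c,n,round(r["score"],2),np.round(r["pixel"]),np.round(at_z(s,r["pixel"],z),3))
E
```

```text
{'time': np.float64(0.0), 'joint_positions': array([-1.349,  0.088,  1.372, -0.   ,  1.684, -0.103]), 'qvel': array([-0.   ,  0.001,  0.001,  0.001,  0.001, -0.   ]), 'joint_torque': array([ 0.0000e+00, -3.4018e+01, -3.0242e+01,  7.2000e-02,  3.3000e-02,
       -0.0000e+00]), 'tool_pos': array([ 0.175, -0.521,  0.204]), 'ee_rot': array([-3.139, -0.   ,  0.325]), 'wrist_force': array([ 0.752,  0.256, -0.488]), 'wrist_torque': array([-0.029,  0.032, -0.042]), 'finger_force': np.float64(0.0), 'width': np.float64(0.094)}
top cam pos [ 0.442 -0.025  0.928]
top weight_46 0.84 [423. 158.] [ 0.663 -0.279  0.   ]
top weight_46 0.8 [451. 190.] [ 0.583 -0.348  0.   ]
top weight_46 0.74 [420. 225.] [ 0.495 -0.269  0.   ]
top weight_38 0.84 [423. 158.] [ 0.663 -0.279  0.   ]
top weight_38 0.8 [451. 190.] [ 0.583 -0.348  0.   ]
top weight_38 0.74 [420. 225.] [ 0.495 -0.269  0.   ]
top weight_29 0.84 [423. 158.] [ 0.663 -0.279  0.   ]
top weight_29 0.8 [451. 190.] [ 0.583 -0.348  0.   ]
top weight_29 0.74 [420. 225.] [ 0.495 -0.269  0.   ]
top weight_23 0.84 [423. 158.] [ 0.663 -0.279  0.   ]
top w
[... 1584 characters left out ...]
 180.] [0.57  0.245 0.004]
side pocket_72 0.59 [298. 174.] [0.535 0.306 0.004]
side pocket_72 0.47 [275. 184.] [0.442 0.236 0.004]
side pocket_62 0.63 [312. 180.] [0.57  0.245 0.004]
side pocket_62 0.59 [298. 174.] [0.535 0.306 0.004]
side pocket_62 0.47 [275. 184.] [0.442 0.236 0.004]
side pocket_52 0.63 [312. 180.] [0.57  0.245 0.004]
side pocket_52 0.59 [298. 174.] [0.535 0.306 0.004]
side pocket_52 0.47 [275. 184.] [0.442 0.236 0.004]
side pocket_42 0.63 [312. 180.] [0.57  0.245 0.004]
side pocket_42 0.59 [298. 174.] [0.535 0.306 0.004]
side pocket_42 0.47 [275. 184.] [0.442 0.236 0.004]
side bolt 0.61 [376. 259.] [ 0.6   -0.276  0.   ]
side pulley 0.46 [344. 223.] [ 0.581 -0.082  0.   ]
```

View pics/top0.png

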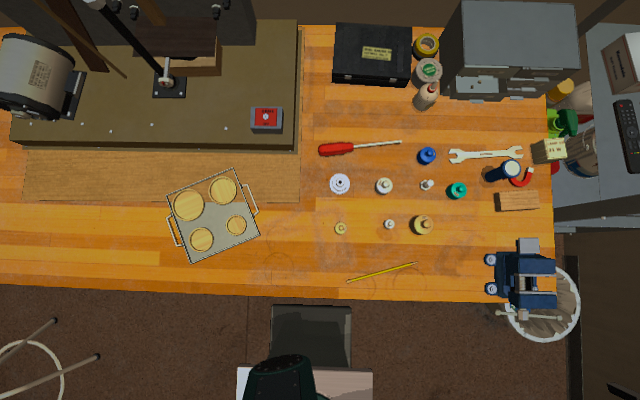

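View pics/side0.png

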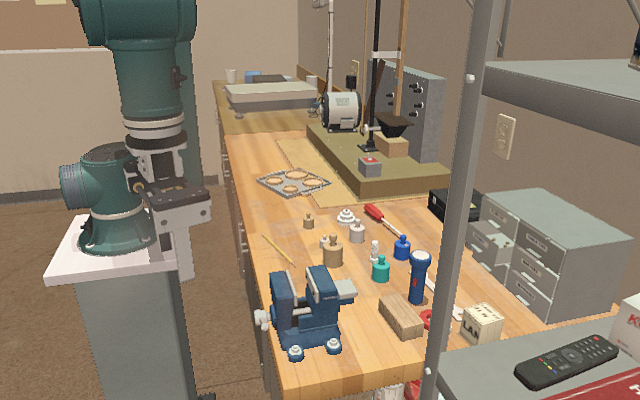

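```bash
python3 - <<'E'
from h import *
import bench; print([ (k,v) for k,v in vars(bench).items() if 'grip' in k.lower()])
s=snapshot("top"); p=s["pixels"]
a=cv2.resize(p[135:250,320:480],(800,575),interpolation=cv2.INTER_CUBIC)
cv2.imwrite("pics/t1.png",a[:,:,::-1])
hsv=cv2.cvtColor(p,cv2.COLOR_RGB2HSV); 
ms=[]
for r in masks_of("top","pocket_72"):
    m=r["mask"].astype(np.uint8); c=max(cv2.findContours(m,0,2)[0],key=len)
    e=cv2.fitEllipse(c) if len(c)>5 else None
    P=at_z(s,e[0],.015); print(round(r["score"],2),np.round(e[0],1),np.round(e[1],1),np.round(P,4),m.sum())
for n in ("weight_38","bolt","pulley"):
  for r in masks_of("top",n): 
    m=r["mask"]; yx=np.argwhere(m); print(n,round(r["score"],2),np.round(r["extent"]),m.sum(),np.round(at_z(s,yx.mean(0)[::-1],.025),3),p[m].mean(0).astype(int))
w=snapshot("wrist"); save(w,"w0"); f,R,t=cam(w); print(f,np.round(-R.T@t,3),np.round(R,2))
E
```

```text
[('grip_point_offset', 0.0188)]
0.91 [236.  224.8] [19.9 20.7] [0.4827 0.1743 0.015 ] 341
0.79 [188.1 204.3] [31.  31.5] [0.5291 0.2949 0.015 ] 807
0.75 [221.9 189.9] [28.1 28.9] [0.5667 0.2137 0.015 ] 671
weight_38 0.94 [409. 214. 431. 234.] 399 [ 0.495 -0.266  0.025] [146 120  64]
weight_38 0.73 [444. 179. 468. 199.] 294 [ 0.579 -0.351  0.025] [ 26 117  97]
weight_38 0.69 [416. 149. 433. 166.] 230 [ 0.661 -0.279  0.025] [ 31  70 129]
weight_38 0.51 [376. 177. 394. 197.] 261 [ 0.586 -0.178  0.025] [159 155 136]
weight_38 0.49 [384. 221. 395. 230.] 98 [ 0.496 -0.19   0.025] [159 152 133]
pulley 0.58 [327. 176. 353. 193.] 325 [ 0.589 -0.072  0.025] [179 186 199]
278.728046684334 [ 0.254 -0.494  0.385] [[ 0.32 -0.95  0.  ]
 [-0.91 -0.31  0.28]
 [-0.27 -0.09 -0.96]]
```

View pics/t1.png

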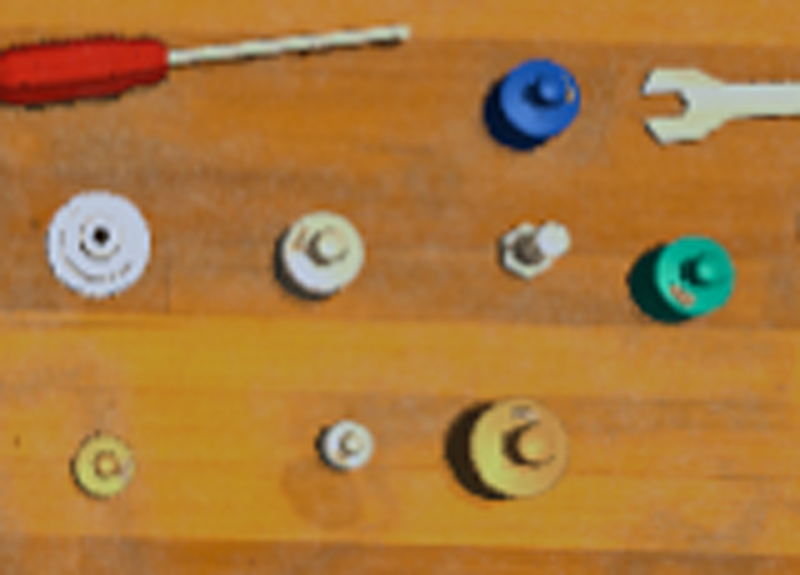

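Request:
{"method": "apply_moves", "body": {
  "commands": [
    [0,0,0.125,0.032,0.0255,0.01,75],
    [0,0,0.25,0.064,0.051,0.02,75],
    [0,0,0.375,0.096,0.0765,0.02,75],
    [0,0,0.5,0.128,0.102,0.02,75],
    [0,0,0.625,0.16,0.1275,0.02,75]
  ]
}}

```text
time: 1.9
tool_pos: [0.3366, -0.3927, 0.2258]
ee_rot: [3.141, 0.0, 0.955]
wrist_force: [0.5, -1.1, 0.3]
width: 0.0706
finger_force: 0.0
```

Request:
{"method": "apply_moves", "body": {
  "commands": [
    [0,0,0.125,0.032,0.0255,0,75],
    [0,0,0.25,0.064,0.051,0,75],
    [0,0,0.375,0.096,0.0765,0,75],
    [0,0,0.5,0.128,0.102,0,75],
    [0,0,0.62,0.16,0.1275,0,75]
  ]
}}

```text
time: 2.4
tool_pos: [0.4967, -0.265, 0.2256]
ee_rot: [3.141, 0.0, 1.575]
wrist_force: [0.5, -0.1, 0.3]
width: 0.0706
finger_force: 0.0
```

```bash
python3 - <<'E'
from h import *
o=get_obs(); print({k:np.round(o[k],4) for k in("time","tool_pos","ee_rot","joint_positions")})
s=snapshot("top")
for n,c,z in (("46",(518,447),.053),("38",(323,253),.042),("29",(103,464),.031),("23",(347,445),.024),("bolt",(522,256),.01),("pul",(100,245),.02)):
    print(n,np.round(at_z(s,(c[0]/5+319.6,c[1]/5+134.6),z),4))
w=snapshot("wrist"); save(w,"w1"); print(np.round(ray(w,(320,200))[0],3), np.round(proj(w,o["tool_pos"])))
for r in place_of("wrist","weight_46"): print(round(r["score"],2),np.round(r["pixel"]),np.round(at_z(w,r["pixel"],0),4))
for r in masks_of("wrist","weight_46"): print(round(r["score"],2),np.round(r["extent"]))
E
```

```text
{'time': np.float64(2.4), 'tool_pos': array([ 0.4967, -0.265 ,  0.2256]), 'ee_rot': array([3.1412e+00, 4.0000e-04, 1.5749e+00]), 'joint_positions': array([-5.9080e-01,  1.1300e-01,  1.3031e+00, -1.0000e-04,  1.7250e+00,
       -5.9490e-01])}
46 [ 0.4945 -0.2637  0.053 ]
38 [ 0.5838 -0.1762  0.042 ]
29 [ 0.4828 -0.0754  0.031 ]
23 [ 0.4952 -0.1908  0.024 ]
bolt [ 0.59   -0.2784  0.01  ]
pul [ 0.5886 -0.0727  0.02  ]
[ 0.5   -0.178  0.405] [313. 246.]
0.85 [370. 230.] [ 0.5823 -0.3471  0.    ]
0.84 [307.  34.] [ 0.483  -0.0739  0.    ]
0.81 [315. 125.] [ 0.494  -0.1887  0.    ]
0.66 [313. 180.] [ 0.4918 -0.2669  0.    ]
0.62 [378. 118.] [ 0.5828 -0.1776  0.    ]
0.57 [427. 187.] [ 0.6631 -0.2765  0.    ]
0.95 [296. 162. 329. 204.]
0.88 [368. 104. 403. 133.]
0.79 [307. 117. 325. 135.]
0.72 [293.  15. 317.  51.]
0.61 [416. 176. 450. 210.]
0.61 [357. 220. 377. 255.]
```

View pics/w1.png

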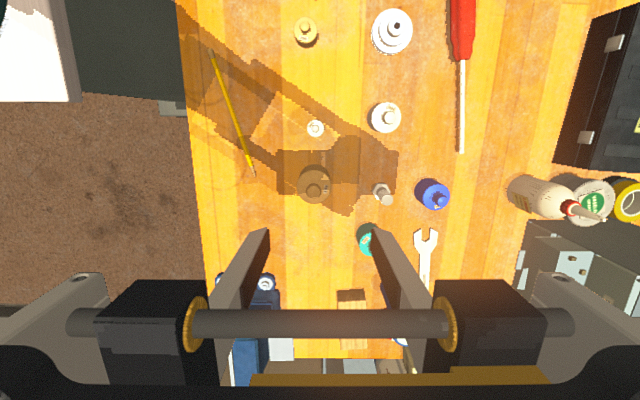

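Request:
{"method": "apply_moves", "body": {
  "commands": [
    [0,0,0,-0.0035,-0.001,-0.05,75],
    [0,0,0,-0.0035,-0.001,-0.1,75],
    [0,0,0,-0.0035,-0.001,-0.15,75],
    [0,0,0,-0.0035,-0.001,-0.19,75],
    [0,0,0,-0.0035,-0.001,-0.2035,75]
  ]
}}

```text
time: 3.1
tool_pos: [0.4876, -0.2663, 0.0169]
ee_rot: [-3.133, -0.005, 1.567]
wrist_force: [0.1, -0.1, -0.3]
width: 0.0707
finger_force: 0.0
```

Request:
{"method": "apply_moves", "body": {
  "commands": [
    [0,0,0,0,0,0,75],
    [0,0,0,0,0,0,30],
    [0,0,0,0,0,0,30],
    [0,0,0,0,0,0,30],
    [0,0,0,0,0,0,30]
  ]
}}

```text
time: 3.6
tool_pos: [0.4935, -0.2681, 0.0242]
ee_rot: [3.138, 0.002, 1.57]
wrist_force: [1.5, 0.0, 2.9]
width: 0.0449
finger_force: 30.0
```

Request:
{"method": "apply_moves", "body": {
  "commands": [
    [0,0,0,0,0,0.01,30],
    [0,0,0,0,0,0.03,30],
    [0,0,0,0,0,0.06,30],
    [0,0,0,0,0,0.1,30],
    [0,0,0,0,0,0.12,30]
  ]
}}

```text
time: 4.1
tool_pos: [0.4924, -0.2674, 0.1446]
ee_rot: [3.14, 0.001, 1.57]
wrist_force: [0.5, 0.6, -5.2]
width: 0.0447
finger_force: 30.0
```

```bash
python3 - <<'E'
from h import *
o=get_obs(); print({k:np.round(o[k],4) for k in("time","tool_pos","ee_rot","joint_positions","width","finger_force")})
s=snapshot("side"); save(s,"s2")
cv2.imwrite("pics/s2.png",cv2.resize(s["pixels"][130:330,200:460],(780,600))[:,:,::-1])
E
```

```text
{'time': np.float64(4.1), 'tool_pos': array([ 0.4924, -0.2674,  0.1446]), 'ee_rot': array([3.1399e+00, 1.2000e-03, 1.5700e+00]), 'joint_positions': array([-0.5987,  0.128 ,  1.4468, -0.    ,  1.5647, -0.5979]), 'width': np.float64(0.0447), 'finger_force': np.float64(29.9538)}
```

View pics/s2.png

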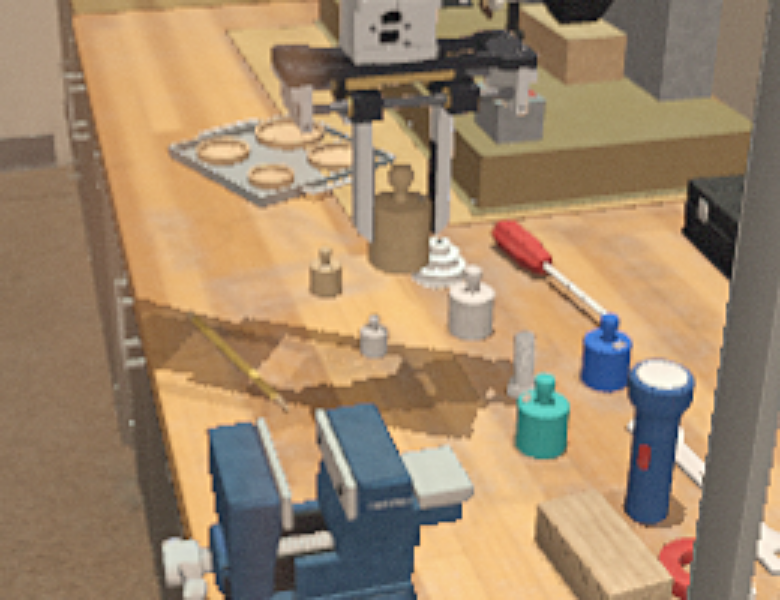

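Request:
{"method": "apply_moves", "body": {
  "commands": [
    [0,0,0,0.003,0.04,0,30],
    [0,0,0,0.006,0.08,0,30],
    [0,0,0,0.009,0.125,0,30],
    [0,0,0,0.012,0.17,0,30],
    [0,0,0,0.015,0.215,0,30]
  ]
}}

```text
time: 4.65
tool_pos: [0.5052, -0.0503, 0.1396]
ee_rot: [-3.137, -0.001, 1.569]
wrist_force: [1.0, 0.8, -6.5]
width: 0.0448
finger_force: 30.0
```

Request:
{"method": "apply_moves", "body": {
  "commands": [
    [0,0,0,0.003,0.045,0,30],
    [0,0,0,0.006,0.09,0,30],
    [0,0,0,0.009,0.135,0,30],
    [0,0,0,0.012,0.18,0,30],
    [0,0,0,0.015,0.225,0,30]
  ]
}}

```text
time: 5.15
tool_pos: [0.5202, 0.1742, 0.1396]
ee_rot: [-3.137, 0.001, 1.57]
wrist_force: [1.3, -0.6, -6.8]
width: 0.0447
finger_force: 30.0
```

Request:
{"method": "apply_moves", "body": {
  "commands": [
    [0,0,0,0.003,0.045,0,30],
    [0,0,0,0.0055,0.09,0,30],
    [0,0,0,0.0065,0.12,0,30],
    [0,0,0,0.0065,0.122,0,30],
    [0,0,0,0.0065,0.122,0,30]
  ]
}}

```text
time: 5.65
tool_pos: [0.5269, 0.2948, 0.1393]
ee_rot: [-3.137, 0.003, 1.572]
wrist_force: [-0.2, -0.0, -6.1]
width: 0.0446
finger_force: 30.0
```

```bash
python3 - <<'E'
from h import *
o=get_obs(); print({k:np.round(o[k],4) for k in("time","tool_pos","ee_rot","joint_positions","width","finger_force")})
w=snapshot("wrist"); save(w,"w3")
for n in("pocket_72",):
  for r in masks_of("wrist",n):
    c=max(cv2.findContours(r["mask"].astype(np.uint8),0,2)[0],key=len); e=cv2.fitEllipse(c)
    print(round(r["score"],2),np.round(e[0]),np.round(e[1]),np.round(at_z(w,e[0],.013),4))
for n,p in (("72",(.5291,.2949)),("62",(.5664,.2125)),("52",(.4454,.2567)),("42",(.4827,.1743))):
    print(n,np.round(proj(w,(*p,.013))))
E
```

```text
{'time': np.float64(5.65), 'tool_pos': array([0.5269, 0.2948, 0.1393]), 'ee_rot': array([-3.1371e+00,  2.9000e-03,  1.5718e+00]), 'joint_positions': array([ 4.1680e-01,  2.3140e-01,  1.3373e+00, -8.0000e-04,  1.5781e+00,
        4.1580e-01]), 'width': np.float64(0.0446), 'finger_force': np.float64(29.9535)}
0.89 [250. 219.] [49. 51.] [0.4442 0.2621 0.013 ]
0.79 [321. 183.] [57. 74.] [0.5282 0.3059 0.013 ]
0.69 [348. 288.] [16. 41.] [0.5629 0.1684 0.013 ]
0.59 [289. 286.] [24. 33.] [0.4878 0.1718 0.013 ]
72 [322. 192.]
62 [352. 257.]
52 [251. 223.]
42 [285. 284.]
```

View pics/w3.png

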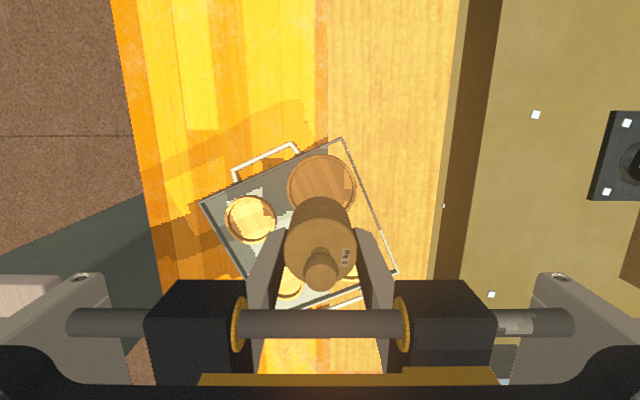

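Request:
{"method": "apply_moves", "body": {
  "commands": [
    [0,0,0,0.002,0.003,-0.04,30],
    [0,0,0,0.002,0.003,-0.075,30],
    [0,0,0,0.002,0.003,-0.092,30],
    [0,0,0,0.002,0.003,-0.101,30],
    [0,0,0,0.002,0.003,-0.106,30]
  ]
}}

```text
time: 6.25
tool_pos: [0.5304, 0.2964, 0.0352]
ee_rot: [-3.141, 0.001, 1.568]
wrist_force: [0.2, -0.4, -6.9]
width: 0.0446
finger_force: 30.0
```

Request:
{"method": "apply_moves", "body": {
  "commands": [
    [0,0,0,0,0,-0.001,30],
    [0,0,0,0,0,-0.001,30],
    [0,0,0,0,0,-0.001,75],
    [0,0,0,0,0,-0.001,75],
    [0,0,0,0,0,-0.001,75]
  ]
}}

```text
time: 6.75
tool_pos: [0.5321, 0.2985, 0.0376]
ee_rot: [3.137, -0.002, 1.57]
wrist_force: [0.4, -0.6, -0.2]
width: 0.0659
finger_force: 0.0
```

Request:
{"method": "apply_moves", "body": {
  "commands": [
    [0,0,0,0,0,0.03,75],
    [0,0,0,0,0,0.07,75],
    [0,0,0,0,0,0.12,75],
    [0,0,0,0,0,0.15,75],
    [0,0,0,0,0,0.15,75]
  ]
}}

```text
time: 7.25
tool_pos: [0.5338, 0.2993, 0.1936]
ee_rot: [3.128, -0.006, 1.57]
wrist_force: [0.7, 0.2, -0.0]
width: 0.0701
finger_force: 0.0
```

```bash
python3 - <<'E'
from h import *
o=get_obs(); print({k:np.round(o[k],4) for k in("time","tool_pos","ee_rot","joint_positions","width","finger_force")})
w=snapshot("wrist"); save(w,"w4")
for n in ("weight_46",):
  for r in place_of("wrist",n): print(n,round(r["score"],2),np.round(r["pixel"]),np.round(at_z(w,r["pixel"],.007),4))
for r in masks_of("wrist","pocket_72"):
    c=max(cv2.findContours(r["mask"].astype(np.uint8),0,2)[0],key=len); e=cv2.fitEllipse(c)
    print(round(r["score"],2),np.round(e[0]),np.round(e[1]),np.round(at_z(w,e[0],.013),4))
E
```

```text
{'time': np.float64(7.25), 'tool_pos': array([0.5338, 0.2993, 0.1936]), 'ee_rot': array([ 3.1276, -0.0062,  1.5701]), 'joint_positions': array([ 0.4185,  0.2161,  1.248 , -0.    ,  1.6621,  0.4192]), 'width': np.float64(0.0701), 'finger_force': np.float64(0.0)}
weight_46 0.66 [337. 241.] [0.5613 0.2127 0.007 ]
0.76 [252. 210.] [42. 45.] [0.4435 0.262  0.013 ]
0.74 [282. 265.] [33. 33.] [0.4818 0.1778 0.013 ]
0.69 [313. 183.] [59. 59.] [0.5273 0.299  0.013 ]
0.57 [340. 240.] [47. 48.] [0.5654 0.2161 0.013 ]
```

View pics/w4.png

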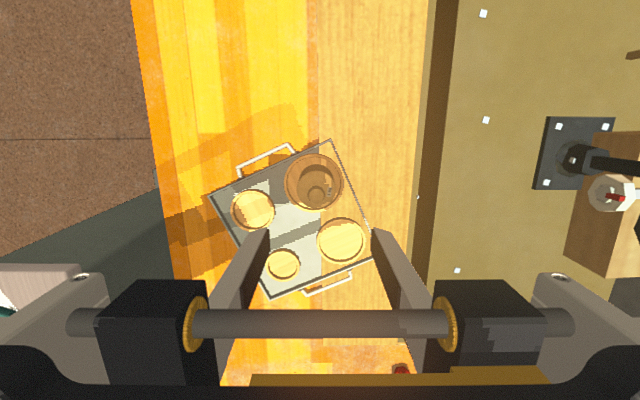

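Request:
{"method": "apply_moves", "body": {
  "commands": [
    [0,0,0,0.005,-0.045,0,66],
    [0,0,0,0.01,-0.09,0,66],
    [0,0,0,0.015,-0.138,0,66],
    [0,0,0,0.02,-0.186,0,66],
    [0,0,0,0.026,-0.235,0,66]
  ]
}}

```text
time: 7.9
tool_pos: [0.555, 0.0611, 0.1821]
ee_rot: [-3.137, 0.0, 1.57]
wrist_force: [0.6, 0.5, -0.3]
width: 0.0619
finger_force: 0.0
```

Request:
{"method": "apply_moves", "body": {
  "commands": [
    [0,0,0,0.005,-0.048,0,66],
    [0,0,0,0.01,-0.096,0,66],
    [0,0,0,0.015,-0.144,0,66],
    [0,0,0,0.02,-0.192,0,66],
    [0,0,0,0.0265,-0.24,0,66]
  ]
}}

```text
time: 8.4
tool_pos: [0.5817, -0.1787, 0.1821]
ee_rot: [-3.137, -0.002, 1.57]
wrist_force: [0.7, 0.4, -0.2]
width: 0.0621
finger_force: 0.0
```

Request:
{"method": "apply_moves", "body": {
  "commands": [
    [0,0,0,0,0,0,66],
    [0,0,0,0,0,-0.03,66],
    [0,0,0,0,0,-0.07,66],
    [0,0,0,0,0,-0.09,66],
    [0,0,0,0,0,-0.1,66]
  ]
}}

```text
time: 8.9
tool_pos: [0.58, -0.1753, 0.0795]
ee_rot: [-3.133, -0.004, 1.57]
wrist_force: [-0.8, -0.6, 0.0]
width: 0.0621
finger_force: 0.0
```

```bash
python3 - <<'E'
from h import *
o=get_obs(); print({k:np.round(o[k],4) for k in("time","tool_pos","ee_rot","width")})
w=snapshot("wrist"); save(w,"w5")
for r in masks_of("wrist","weight_38"):
    m=r["mask"]; print(round(r["score"],2),np.round(r["extent"]),w["pixels"][m].mean(0).astype(int))
for r in place_of("wrist","weight_38"): print(round(r["score"],2),np.round(r["pixel"]),np.round(at_z(w,r["pixel"],0),4))
E
```

```text
{'time': np.float64(8.9), 'tool_pos': array([ 0.58  , -0.1753,  0.0795]), 'ee_rot': array([-3.1332, -0.0038,  1.5703]), 'width': np.float64(0.0621)}
0.92 [302. 190. 347. 241.] [168 145 115]
0.8 [301. 337. 338. 374.] [ 71 121  98]
0.7 [217. 208. 244. 242.] [192 177 149]
0.63 [178.  80. 222. 114.] [153 115  64]
0.9 [207.  99.] [ 0.4793 -0.0763  0.    ]
0.66 [326. 208.] [ 0.5851 -0.1783  0.    ]
0.65 [236. 215.] [ 0.4965 -0.1854  0.    ]
0.57 [320. 353.] [ 0.579  -0.3552  0.    ]
```

Request:
{"method": "apply_moves", "body": {
  "commands": [
    [0,0,0,0,0,-0.03,66],
    [0,0,0,0,0,-0.055,66],
    [0,0,0,0,0,-0.068,66],
    [0,0,0,0,0,-0.0705,66],
    [0,0,0,0,0,-0.0705,66]
  ]
}}

```text
time: 9.55
tool_pos: [0.5837, -0.1774, 0.0155]
ee_rot: [3.14, 0.001, 1.57]
wrist_force: [0.3, -0.3, -0.3]
width: 0.062
finger_force: 0.0
```

Request:
{"method": "apply_moves", "body": {
  "commands": [
    [0,0,0,0,0,0,25],
    [0,0,0,0,0,0,25],
    [0,0,0,0,0,0,25],
    [0,0,0,0,0,0,25],
    [0,0,0,0,0,0,25]
  ]
}}

```text
time: 10.05
tool_pos: [0.5843, -0.1775, 0.0157]
ee_rot: [3.138, 0.001, 1.57]
wrist_force: [1.9, 0.1, 2.5]
width: 0.0354
finger_force: 30.0
```

Request:
{"method": "apply_moves", "body": {
  "commands": [
    [0,0,0,0,0,0.01,25],
    [0,0,0,0,0,0.03,25],
    [0,0,0,0,0,0.07,25],
    [0,0,0,0,0,0.1,25],
    [0,0,0,0,0,0.12,25]
  ]
}}

```text
time: 10.55
tool_pos: [0.5827, -0.1773, 0.1364]
ee_rot: [3.142, 0.0, 1.57]
wrist_force: [-0.7, -0.3, -4.2]
width: 0.0356
finger_force: 30.0
```

Request:
{"method": "apply_moves", "body": {
  "commands": [
    [0,0,0,-0.002,0.035,0,25],
    [0,0,0,-0.004,0.08,0,25],
    [0,0,0,-0.006,0.125,0,25],
    [0,0,0,-0.008,0.17,0,25],
    [0,0,0,-0.01,0.215,0,25]
  ]
}}

```text
time: 11.05
tool_pos: [0.5712, 0.0392, 0.1332]
ee_rot: [-3.138, 0.0, 1.569]
wrist_force: [1.2, 0.2, -4.2]
width: 0.0358
finger_force: 30.0
```

Request:
{"method": "apply_moves", "body": {
  "commands": [
    [0,0,0,-0.002,0.045,0,25],
    [0,0,0,-0.004,0.09,0,25],
    [0,0,0,-0.006,0.13,0,25],
    [0,0,0,-0.007,0.16,0,25],
    [0,0,0,-0.0078,0.177,0,25]
  ]
}}

```text
time: 11.55
tool_pos: [0.5634, 0.2169, 0.1331]
ee_rot: [-3.138, 0.001, 1.572]
wrist_force: [-0.3, -0.9, -3.7]
width: 0.0356
finger_force: 30.0
```

Request:
{"method": "apply_moves", "body": {
  "commands": [
    [0,0,0,0,0,0,25],
    [0,0,0,0,0,-0.03,25],
    [0,0,0,0,0,-0.07,25],
    [0,0,0,0,0,-0.092,25],
    [0,0,0,0,0,-0.102,25]
  ]
}}

```text
time: 12.05
tool_pos: [0.5628, 0.2119, 0.0286]
ee_rot: [-3.134, 0.003, 1.568]
wrist_force: [-0.0, 0.8, -4.3]
width: 0.0357
finger_force: 30.0
```

Request:
{"method": "apply_moves", "body": {
  "commands": [
    [0,0,0,0,0,-0.006,25],
    [0,0,0,0,0,-0.009,25],
    [0,0,0,0,0,-0.01,25],
    [0,0,0,0,0,-0.01,25],
    [0,0,0,0,0,-0.01,25]
  ]
}}

```text
time: 12.55
tool_pos: [0.566, 0.215, 0.0238]
ee_rot: [3.139, -0.001, 1.57]
wrist_force: [-0.4, -0.0, -5.0]
width: 0.0358
finger_force: 30.0
```

Request:
{"method": "apply_moves", "body": {
  "commands": [
    [0,0,0,0,0,0,60],
    [0,0,0,0,0,0,60],
    [0,0,0,0,0,0,60],
    [0,0,0,0,0,0.02,60],
    [0,0,0,0,0,0.06,60]
  ]
}}

```text
time: 13.05
tool_pos: [0.5626, 0.214, 0.0795]
ee_rot: [-3.134, 0.002, 1.57]
wrist_force: [0.1, -0.1, 0.2]
width: 0.0562
finger_force: 0.0
```

Request:
{"method": "apply_moves", "body": {
  "commands": [
    [0,0,0,0,0,0.04,57],
    [0,0,0,-0.01,-0.03,0.08,57],
    [0,0,0,-0.022,-0.075,0.08,57],
    [0,0,0,-0.034,-0.12,0.08,57],
    [0,0,0,-0.046,-0.16,0.08,57]
  ]
}}

```text
time: 13.55
tool_pos: [0.5192, 0.0531, 0.1639]
ee_rot: [3.139, 0.0, 1.57]
wrist_force: [-0.2, -0.2, -0.2]
width: 0.0536
finger_force: 0.0
```

Request:
{"method": "apply_moves", "body": {
  "commands": [
    [0,0,0,-0.012,-0.045,0,57],
    [0,0,0,-0.024,-0.09,0,57],
    [0,0,0,-0.0367,-0.1295,0,57],
    [0,0,0,-0.0367,-0.1295,-0.04,57],
    [0,0,0,-0.0367,-0.1295,-0.08,57]
  ]
}}

```text
time: 14.05
tool_pos: [0.4841, -0.0768, 0.0842]
ee_rot: [3.135, 0.002, 1.567]
wrist_force: [0.8, -0.0, -0.5]
width: 0.0535
finger_force: 0.0
```

```bash
python3 - <<'E'
from h import *
o=get_obs(); print({k:np.round(o[k],4) for k in("time","tool_pos","ee_rot","width")})
w=snapshot("wrist"); s=snapshot("top"); 
cv2.imwrite("pics/c6.png",np.vstack([w["pixels"],cv2.resize(s["pixels"][150:270,150:470],(640,240))])[:600,:,::-1])
for r in place_of("wrist","weight_29"): print(round(r["score"],2),np.round(r["pixel"]),np.round(at_z(w,r["pixel"],0),4))
for r in masks_of("wrist","weight_29"): print(round(r["score"],2),np.round(r["extent"]))
E
```

```text
{'time': np.float64(14.05), 'tool_pos': array([ 0.4841, -0.0768,  0.0842]), 'ee_rot': array([3.1348e+00, 1.8000e-03, 1.5666e+00]), 'width': np.float64(0.0535)}
0.83 [315. 203.] [ 0.4804 -0.0767  0.    ]
0.49 [332. 300.] [ 0.4974 -0.1891  0.    ]
0.7 [322. 292. 340. 309.]
0.69 [303. 189. 334. 226.]
```

View pics/c6.png

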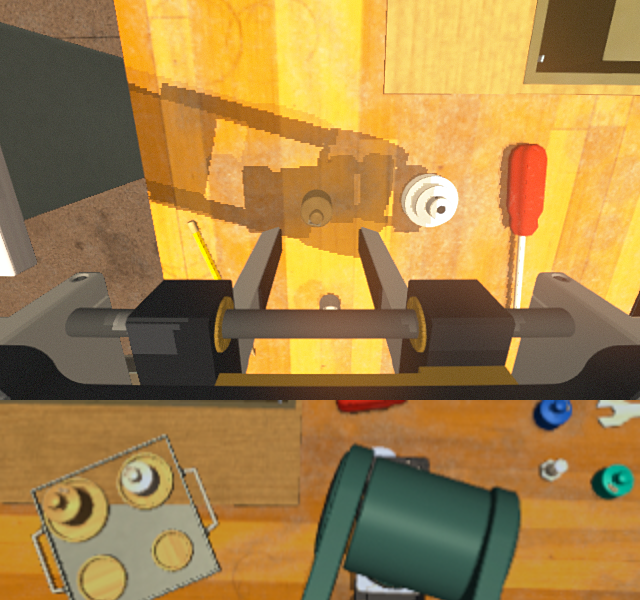

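Request:
{"method": "apply_moves", "body": {
  "commands": [
    [0,0,0,-0.001,-0.001,-0.03,57],
    [0,0,0,-0.001,-0.001,-0.055,57],
    [0,0,0,-0.001,-0.001,-0.067,57],
    [0,0,0,-0.001,-0.001,-0.07,57],
    [0,0,0,-0.001,-0.001,-0.07,57]
  ]
}}

```text
time: 14.75
tool_pos: [0.4828, -0.0759, 0.014]
ee_rot: [3.139, 0.001, 1.57]
wrist_force: [0.2, -0.7, 0.8]
width: 0.0533
finger_force: 0.0
```

Request:
{"method": "apply_moves", "body": {
  "commands": [
    [0,0,0,0,0,0,15],
    [0,0,0,0,0,0,15],
    [0,0,0,0,0,0,15],
    [0,0,0,0,0,0,15],
    [0,0,0,0,0,0,15]
  ]
}}

```text
time: 15.25
tool_pos: [0.4817, -0.0759, 0.0132]
ee_rot: [3.141, 0.0, 1.57]
wrist_force: [-0.8, 0.2, 3.9]
width: 0.0271
finger_force: 30.0
```

Request:
{"method": "apply_moves", "body": {
  "commands": [
    [0,0,0,0,0,0.01,15],
    [0,0,0,0,0,0.03,15],
    [0,0,0,0,0,0.07,15],
    [0,0,0,0,0,0.1,15],
    [0,0,0,0,0,0.12,15]
  ]
}}

```text
time: 15.75
tool_pos: [0.4823, -0.0759, 0.1353]
ee_rot: [3.138, 0.001, 1.57]
wrist_force: [0.6, -0.7, -2.5]
width: 0.0266
finger_force: 29.9
```

Request:
{"method": "apply_moves", "body": {
  "commands": [
    [0,0,0,-0.004,0.035,0,15],
    [0,0,0,-0.008,0.08,0,15],
    [0,0,0,-0.012,0.125,0,15],
    [0,0,0,-0.017,0.17,0,15],
    [0,0,0,-0.022,0.215,0,15]
  ]
}}

```text
time: 16.25
tool_pos: [0.4588, 0.1408, 0.1325]
ee_rot: [3.142, -0.0, 1.569]
wrist_force: [0.8, 0.4, -0.9]
width: 0.0275
finger_force: 29.9
```

Request:
{"method": "apply_moves", "body": {
  "commands": [
    [0,0,0,-0.004,0.04,0,15],
    [0,0,0,-0.008,0.08,0,15],
    [0,0,0,-0.013,0.11,0,15],
    [0,0,0,-0.016,0.1205,0,15],
    [0,0,0,-0.016,0.1205,0,15]
  ]
}}

```text
time: 16.75
tool_pos: [0.4428, 0.2605, 0.1322]
ee_rot: [-3.141, 0.001, 1.572]
wrist_force: [-0.4, -0.2, -2.0]
width: 0.0271
finger_force: 29.9
```

Request:
{"method": "apply_moves", "body": {
  "commands": [
    [0,0,0,0,0,-0.03,15],
    [0,0,0,0,0,-0.07,15],
    [0,0,0,0,0,-0.092,15],
    [0,0,0,0,0,-0.102,15],
    [0,0,0,0,0,-0.107,15]
  ]
}}

```text
time: 17.25
tool_pos: [0.4434, 0.2583, 0.0247]
ee_rot: [-3.14, 0.001, 1.568]
wrist_force: [0.4, -0.2, -2.1]
width: 0.027
finger_force: 29.9
```

Request:
{"method": "apply_moves", "body": {
  "commands": [
    [0,0,0,0,0,-0.004,15],
    [0,0,0,0,0,-0.0055,15],
    [0,0,0,0,0,-0.0055,15],
    [0,0,0,0,0,-0.0055,15],
    [0,0,0,0,0,-0.0055,15]
  ]
}}

```text
time: 17.75
tool_pos: [0.4439, 0.26, 0.0207]
ee_rot: [3.14, -0.001, 1.57]
wrist_force: [0.8, 0.4, -2.1]
width: 0.0271
finger_force: 29.9
```

Request:
{"method": "apply_moves", "body": {
  "commands": [
    [0,0,0,0,0,0,50],
    [0,0,0,0,0,0,50],
    [0,0,0,0,0,0,50],
    [0,0,0,0,0,0.02,50],
    [0,0,0,0,0,0.06,50]
  ]
}}

```text
time: 18.25
tool_pos: [0.4408, 0.2585, 0.0771]
ee_rot: [-3.134, 0.003, 1.57]
wrist_force: [1.0, 0.5, 0.9]
width: 0.0468
finger_force: 0.0
```

Request:
{"method": "apply_moves", "body": {
  "commands": [
    [0,0,0,0,0,0.04,50],
    [0,0,0,0.005,-0.03,0.08,50],
    [0,0,0,0.01,-0.075,0.08,50],
    [0,0,0,0.015,-0.12,0.08,50],
    [0,0,0,0.02,-0.165,0.08,50]
  ]
}}

```text
time: 18.75
tool_pos: [0.4638, 0.0934, 0.161]
ee_rot: [3.139, -0.0, 1.571]
wrist_force: [1.0, -0.9, 0.8]
width: 0.0468
finger_force: 0.0
```

Request:
{"method": "apply_moves", "body": {
  "commands": [
    [0,0,0,0.005,-0.045,0,50],
    [0,0,0,0.01,-0.09,0,50],
    [0,0,0,0.015,-0.135,0,50],
    [0,0,0,0.02,-0.18,0,50],
    [0,0,0,0.025,-0.225,0,50]
  ]
}}

```text
time: 19.25
tool_pos: [0.4885, -0.1322, 0.1604]
ee_rot: [3.14, 0.0, 1.57]
wrist_force: [0.5, -0.1, 0.4]
width: 0.0468
finger_force: 0.0
```

Request:
{"method": "apply_moves", "body": {
  "commands": [
    [0,0,0,0.004,-0.04,0,50],
    [0,0,0,0.0065,-0.0595,-0.02,50],
    [0,0,0,0.0065,-0.0595,-0.06,50],
    [0,0,0,0.0065,-0.0595,-0.08,50],
    [0,0,0,0.0065,-0.0595,-0.08,50]
  ]
}}

```text
time: 19.75
tool_pos: [0.4924, -0.1889, 0.0762]
ee_rot: [-3.135, -0.004, 1.569]
wrist_force: [-0.3, 0.9, 0.5]
width: 0.0472
finger_force: 0.0
```

```bash
python3 - <<'E'
from h import *
o=get_obs(); print({k:np.round(o[k],4) for k in("time","tool_pos","ee_rot","width")})
w=snapshot("wrist"); s=snapshot("top"); 
cv2.imwrite("pics/c7.png",np.vstack([w["pixels"],cv2.resize(s["pixels"][170:270,150:470],(640,200))])[:600,:,::-1])
for r in place_of("wrist","weight_23"): print(round(r["score"],2),np.round(r["pixel"]),np.round(at_z(w,r["pixel"],0),4))
E
```

```text
{'time': np.float64(19.75), 'tool_pos': array([ 0.4924, -0.1889,  0.0762]), 'ee_rot': array([-3.1346, -0.0036,  1.5691]), 'width': np.float64(0.0472)}
0.68 [324. 207.] [ 0.496  -0.1894  0.    ]
0.56 [480. 290.] [ 0.6622 -0.2825  0.    ]
```

View pics/c7.png

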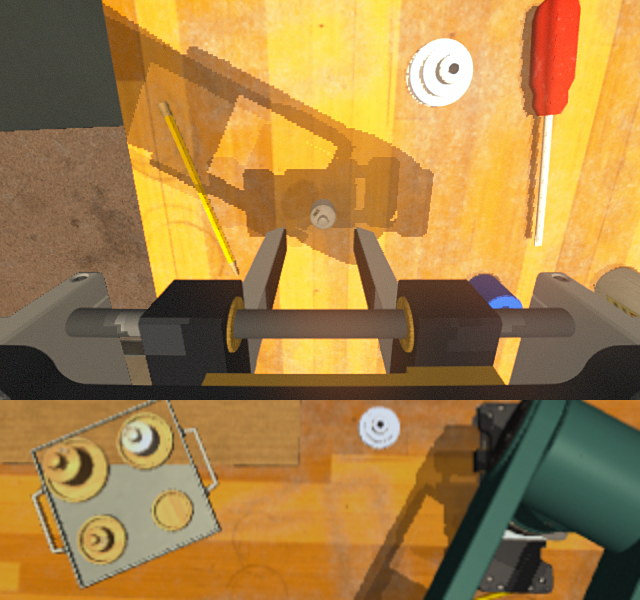

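Request:
{"method": "apply_moves", "body": {
  "commands": [
    [0,0,0,0,0,-0.03,50],
    [0,0,0,0,0,-0.055,50],
    [0,0,0,0,0,-0.066,50],
    [0,0,0,0,0,-0.069,50],
    [0,0,0,0,0,-0.069,50]
  ]
}}

```text
time: 20.4
tool_pos: [0.4959, -0.1901, 0.0122]
ee_rot: [3.14, 0.001, 1.57]
wrist_force: [-0.9, 0.5, 0.5]
width: 0.0467
finger_force: 0.0
```

Request:
{"method": "apply_moves", "body": {
  "commands": [
    [0,0,0,0,0,0,10],
    [0,0,0,0,0,0,10],
    [0,0,0,0,0,0,10],
    [0,0,0,0,0,0,10],
    [0,0,0,0,0,0,10]
  ]
}}

```text
time: 20.9
tool_pos: [0.4953, -0.19, 0.0117]
ee_rot: [3.141, 0.0, 1.57]
wrist_force: [-1.2, 0.3, 3.3]
width: 0.0207
finger_force: 30.0
```

Request:
{"method": "apply_moves", "body": {
  "commands": [
    [0,0,0,0,0,0.01,10],
    [0,0,0,0,0,0.03,10],
    [0,0,0,0,0,0.07,10],
    [0,0,0,0,0,0.1,10],
    [0,0,0,0,0,0.12,10]
  ]
}}

```text
time: 21.4
tool_pos: [0.4959, -0.1902, 0.1342]
ee_rot: [3.138, 0.002, 1.57]
wrist_force: [0.8, 0.5, -1.1]
width: 0.0208
finger_force: 30.0
```

Request:
{"method": "apply_moves", "body": {
  "commands": [
    [0,0,0,-0.001,0.035,0,10],
    [0,0,0,-0.003,0.08,0,10],
    [0,0,0,-0.005,0.125,0,10],
    [0,0,0,-0.007,0.17,0,10],
    [0,0,0,-0.008,0.215,0,10]
  ]
}}

```text
time: 21.9
tool_pos: [0.4865, 0.0269, 0.1314]
ee_rot: [3.141, -0.0, 1.569]
wrist_force: [0.5, -0.4, -0.1]
width: 0.0208
finger_force: 30.0
```

Request:
{"method": "apply_moves", "body": {
  "commands": [
    [0,0,0,-0.001,0.04,0,10],
    [0,0,0,-0.003,0.08,0,10],
    [0,0,0,-0.005,0.12,0,10],
    [0,0,0,-0.0053,0.145,0,10],
    [0,0,0,-0.0053,0.151,0,10]
  ]
}}

```text
time: 22.4
tool_pos: [0.4811, 0.1787, 0.1311]
ee_rot: [-3.141, -0.001, 1.574]
wrist_force: [0.8, -0.2, -1.3]
width: 0.0211
finger_force: 30.0
```

Request:
{"method": "apply_moves", "body": {
  "commands": [
    [0,0,0,0,0,0,10],
    [0,0,0,0,0,-0.04,10],
    [0,0,0,0,0,-0.08,10],
    [0,0,0,0,0,-0.1,10],
    [0,0,0,0,0,-0.107,10]
  ]
}}

```text
time: 22.9
tool_pos: [0.4796, 0.174, 0.021]
ee_rot: [-3.136, 0.002, 1.568]
wrist_force: [-0.4, 0.4, -0.7]
width: 0.0211
finger_force: 30.0
```

Request:
{"method": "apply_moves", "body": {
  "commands": [
    [0,0,0,0,0,-0.004,10],
    [0,0,0,0,0,-0.0055,10],
    [0,0,0,0,0,-0.0055,10],
    [0,0,0,0,0,-0.0055,10],
    [0,0,0,0,0,-0.0055,10]
  ]
}}

```text
time: 23.4
tool_pos: [0.4825, 0.1764, 0.0196]
ee_rot: [3.14, -0.0, 1.57]
wrist_force: [-0.1, -0.1, -0.5]
width: 0.021
finger_force: 30.0
```

Request:
{"method": "apply_moves", "body": {
  "commands": [
    [0,0,0,0,0,0,45],
    [0,0,0,0,0,0,45],
    [0,0,0,0,0,0,45],
    [0,0,0,0,0,0.02,45],
    [0,0,0,0,0,0.06,45]
  ]
}}

```text
time: 23.9
tool_pos: [0.4787, 0.1755, 0.0754]
ee_rot: [-3.133, 0.002, 1.57]
wrist_force: [0.8, -0.1, 0.2]
width: 0.0426
finger_force: 0.0
```

Request:
{"method": "apply_moves", "body": {
  "commands": [
    [0,0,0,0,0,0.05,45],
    [0,0,0,0,0,0.1,45],
    [0,0,0,0,0.04,0.12,45],
    [0,0,0,0,0.08,0.12,45],
    [0,0,0,0,0.08,0.12,45]
  ]
}}

```text
time: 24.4
tool_pos: [0.4817, 0.2601, 0.1997]
ee_rot: [3.14, -0.003, 1.575]
wrist_force: [-0.3, -0.1, -0.5]
width: 0.0424
finger_force: 0.0
```

```bash
python3 - <<'E'
from h import *
o=get_obs(); print({k:np.round(o[k],4) for k in("time","tool_pos","ee_rot","width")})
w=snapshot("wrist"); save(w,"w8")
a=w["pixels"][120:320,180:440]; cv2.imwrite("pics/w8.png",cv2.resize(a,(780,600),interpolation=cv2.INTER_CUBIC)[:,:,::-1])
s=snapshot("top")
print("bolt/pulley",[np.round(at_z(s,r["pixel"],0),3) for n in("bolt","pulley") for r in place_of("top",n)])
E
```

```text
{'time': np.float64(24.4), 'tool_pos': array([0.4817, 0.2601, 0.1997]), 'ee_rot': array([ 3.1395e+00, -2.9000e-03,  1.5746e+00]), 'width': np.float64(0.0424)}
bolt/pulley [array([ 0.591, -0.281,  0.   ]), array([0.442, 0.256, 0.   ]), array([ 0.586, -0.069,  0.   ]), array([0.576, 0.216, 0.   ]), array([0.444, 0.257, 0.   ])]
```

View pics/w8.png

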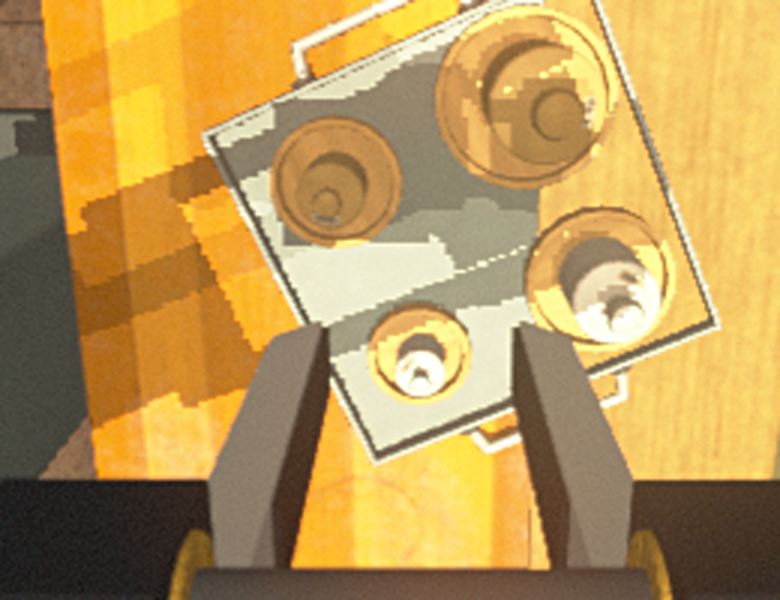

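```bash
python3 - <<'E'
from h import *
w=snapshot("wrist")
g=lambda c,z: at_z(w,(c[0]/3+179.7,c[1]/3+119.7),z)[:2]
for n,a,za,b in (("46",(548,103),.06,(527,98)),("38",(614,301),.049,(599,277)),("29",(333,192),.038,(337,181)),("23",(420,372),.031,(419,354))):
    A,B=g(a,za),g(b,.015); print(n,np.round(A,4),np.round(B,4),np.round((A-B)*1000,1))
E
```

```text
46 [0.5298 0.2974] [0.5273 0.2936] [2.4 3.7]
38 [0.5625 0.2132] [0.5632 0.2119] [-0.7  1.2]
29 [0.4449 0.2576] [0.4443 0.2571] [0.6 0.5]
23 [0.481 0.172] [0.4805 0.1736] [ 0.5 -1.6]
```

All four weights stand within 5 mm of their pocket centres, and the bolt and pulley haven't moved. I'm handing in the job.

```bash
python3 -c "
from bench import *
print(close_job())"
```

```text
the job is handed in; nothing more can be done
None
```

I put all four weights upright in their matching pockets, each about 5 mm or less from centre by the last wrist picture, left the bolt and pulley in place, and handed the job in at about 25 s; no verdict was returned.

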